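# Dip-check the tube warmer's water jacket and hold the gauge rod level for reading

## Task

Check the water level of the white tube warmer: slide the shutter of its dip port fully open, take the blue-handled gauge rod out of its parking socket and lower it into the port until its collar rests on the rim, without forcing it. Then draw it out and finish while still holding it: the rod level and still, in the gripper alone, a good 20 cm above the bench, so that its ringed tip can be read. Leave the bottles and dishes on the bench where they are.

Things in the scene. Friction and masses are not known exactly. Their poses are not given: they have to be found in the camera images.
- warmer: White tube warmer fixed to the bench, 120 (x) x 176 (y) x 118 mm high; origin at the centre of its underside; its front with the display faces its -x. On its flat top: the dip port at the -y end under a steel shutter between two rails (7 mm high, 62 mm over all, along x), the parking socket past the middle, tubes at the +y end (caps 20 mm above the top, nearest 30 mm in y from the socket axis)
- port_mouth (a point): centre of the dip port's rim, flush with the warmer's top, at (20, -52, 118) mm in the warmer's frame; a straight vertical bore 11 mm wide and 108 mm deep, its mouth widened by a 3 mm chamfer
- socket_mouth (a point): centre of the parking socket's rim, at (20, 28, 118) mm in the warmer's frame; the same bore as the port's; never covered
- shutter (a joint): travel of the shutter in m: 0 covers the port, 0.042 is fully open (end stop); it slides towards the warmer's front (its -x) against about 1.5 N of friction and stays where it is left; at the start between 0 and 0.008. Its plate is 52 x 46 x 3 mm, its top 4 mm above the warmer's top
- shutter_knob (a point): grip of the shutter: a black fin 11 mm thick along the sliding direction (x), 30 mm wide (y), standing 23 mm above the shutter plate; this point lies on its centre line, 17 mm above the warmer's top and 10 mm below the fin's top; axes as the warmer's
- rod_grip (a point): centre of the gauge rod's blue handle, 18 x 18 mm square, 50 mm long; z runs along the rod from tip to handle (up at the start), x and y are square to the handle's faces. At the start the rod stands upright in the parking socket, hung by its collar, turned up to 0.35 rad from the warmer's axes. It weighs about 45 g
- rod_collar (a point): centre of the underside of the rod's steel collar (a disc 26 mm wide, 4 mm thick), 47 mm below the handle's centre; it stops the rod on the port's rim
- rod_tip (a point): end of the rod, 100 mm below the collar's underside (147 mm below the handle's centre); the steel rod is 8 mm thick with a tapered tip and black and red rings 8 to 60 mm from its end
- bottle_blue: small dropper bottle with a blue cap, 33 mm wide, 68 mm tall, on the bench; bystander; origin at its foot
- bottle_red: small dropper bottle with a red cap, 33 mm wide, 62 mm tall; bystander; origin at its foot
- bottle_amber: amber dropper bottle with a black cap, 35 mm wide, 74 mm tall; bystander; origin at its foot
- dish_a: loose petri dish, 60 mm wide, 14 mm high, right of the centrifuge; bystander; origin at its foot
- centrifuge_lid (a point): bench centrifuge right of the warmer, always in the same place: the middle of the back of its open, upright lid, which is 136 mm wide (y) and reaches 0.26 m above the bench; its body, 170 x 154 mm, stands before it; an obstacle

How it is judged:
By the outcome, as a careful person would: the job done as asked, in the order asked, and still so for the second after the job is handed in, while the arm keeps its last pose, push and grip.
It also fails if it takes over 58 s, if anything falls off the work surface, if the arm or the gripper's body presses on something with over 40 N, if the wrist force passes 120 N, or if a joint passes its speed limit or range.

## Robot

A 6-joint arm with a two-finger parallel gripper is mounted at the origin on the work surface; the furniture and walls round the work are solid. World frame = base frame: x ahead of the robot, y to its left, z up, the work surface at z = 0. Lengths are in m, angles in rad, forces in N, time in s.
With the tool pointing down it reaches from about 0.35 to 0.875 m from the base axis. Payload 15.5 kg.
Tool frame: the origin (TCP) lies midway between the tips of the shut fingers; the grasp point (between the pads) lies 19 mm behind it; z points along the fingers, y is the line along which they close (so a half turn about z gives the same grasp; the last joint's range is limited). The gripper opens to 85 mm and grips with 20 to 120 N. Pads are 22 mm wide; open, the fingers measure 114 mm over their backs; the gripper's body (76 mm by 85 mm) begins 54 mm behind the grasp point. The pads swing forward as they close: fully open they stand 13 mm farther back than shut.
Start: joints at [1.145, 0.494, 1.345, -0, 1.302, -0.096], TCP at [0.203, 0.591, 0.231] pointing down, gripper open.
Joint ranges: [-2.91, 2.91], [-0.82, 2.16], [0.22, 2.67], [-1.22, 4.37], [0.12, 2.79], [-3.08, 3.08]. Speed limits (rad/s): [1.89, 1.89, 2.57, 3.01, 3.01, 3.01].

## Interface

Orientations are given as a 3x3 rotation matrix whose columns are the frame's x, y, z axes.
In Python, from bench import * gives the robot as it stands. The module is installed in compiled form; this text tells all that it offers.
- The arm moves only by the tool step_arm, never from a script. Its argument "rows" is a list that holds one entry, the list of rows, each a list of 7 numbers: the shift along the tool's x, y, z in mm, then the turn, a rotation vector about the tool's x, y, z in rad, then the opening, from -1 (shut) to 1 (fully open), so that 0 is half open. A call has 1 to 12 rows; each row shifts and turns the commanded pose from where the row before left it, along the tool's axes as they then stand; what a row does not reach is not made up. A row lasts 1/12 s, in which the tool goes at most 41.7 mm and 7.16 degrees, less where a joint would pass 70% of its speed; a pose out of reach is approached as far as the arm can. A call with a gripper value outside its range is refused whole. The fingers move at their own pace and stop on an object; "squeeze" is the grip in N (left out, the last holds). Time passes only in rows, so rows that do not move let the fingers close. It gives the time, the measured TCP pose, the force, the opening and the grip force at its end, in the units of the state.
- read_state(): the state, without advancing time (a new reading comes with each control period).
- capture(name): name is "scene" or "top" or "wrist"; returns (picture, depth): 420x560x3 uint8, red, green, blue; 420x560 float32, m along the optical axis (not along the pixel's ray), 0 where there is no reading.
- camera_info(name): a dict with "intrinsics" (3x3 intrinsics, pixels), "extrinsics" (4x4, takes a point from camera to world coordinates); the wrist camera has in their place "hand_eye" (4x4, takes a point from camera to tool coordinates, whose origin is the TCP and whose axes are the flange's). Camera axes: x right, y up, looking along -z (the intrinsics and any distortion apply to the point x, -y, -z); pixel columns grow to the right and rows downward; lengths in m; the calibration is good to about 2 mm. A picture is of the moment at which its call begins: read the wrist's pose just before it. camera_info takes no time and is no camera call.
- close_job(): hands the job in; it is judged then, once.
The state is a dict: "time": time; "qpos": joint angles; "qvel": joint speeds; "joint_torque": joint torques, N m; "tcp_pos": TCP position; "ee_rot": TCP orientation; "force": force on the tool from outside, world axes, zero at the start; "moment": the same for the moment, N m; "opening": opening from 0.0 (shut) to 1.0 (fully open); "gripper_force": force on a finger pad.
Only numpy, scipy, OpenCV 4.12 (cv2) and the standard library are available. Lean on these libraries where they do the work, as an engineer would, in place of code of your own. Each camera call takes 0.05 s, during which the arm holds its last target. There are 200 camera calls.

## Working session

There is one attempt and no reset: what is moved stays moved. The work goes in short steps, Python scripts to look and compute and a tool call to move; the robot and the scene stay as the last step left them, time stands still between calls to the robot, and variables do not carry over. Pictures are saved under pics/ and viewed, at most 10 in all, crops included, and the job is handed in when it is done.

Besides the shell and the picture viewer there is one more tool, called after "Call:" as name(argument=value, ...), one argument or row to a line, values as JSON. step_arm: Moves the arm, as the interface text tells. Its arguments: {"type":"object","properties":{"rows":{"type":"array"},"squeeze":{"type":"number"}},"required":["rows"]}

```bash
mkdir -p pics; cat > h.py <<'E'
from bench import *
import numpy as np, cv2
def save(n,im): cv2.imwrite('pics/'+n+'.png',im[:,:,::-1])
def cam(name,s=None):
    c=camera_info(name); K=np.array(c['intrinsics'])
    if 'extrinsics' in c: T=np.array(c['extrinsics'])
    else:
        s=s or read_state(); W=np.eye(4);W[:3,:3]=np.array(s['ee_rot']);W[:3,3]=s['tcp_pos']; T=W@np.array(c['hand_eye'])
    return K,T,c
def dist(c):
    for k in c:
        if 'dist' in k: return np.array(c[k],float)
    return None
def ray(name,uv,s=None):
    K,T,c=cam(name,s); p=cv2.undistortPoints(np.array([[uv]],float),K,dist(c))[0,0]
    return T[:3,3],T[:3,:3]@np.array([p[0],-p[1],-1])
def onplane(name,uv,z,s=None):
    o,d=ray(name,uv,s); return o+d*(z-o[2])/d[2]
def cloud(name,D,s=None):
    K,T,c=cam(name,s); v,u=np.mgrid[:D.shape[0],:D.shape[1]]
    p=cv2.undistortPoints(np.stack([u,v],-1).reshape(-1,1,2).astype(float),K,dist(c)).reshape(*D.shape,2)
    P=np.stack([p[...,0]*D,-p[...,1]*D,-D],-1); return P@T[:3,:3].T+T[:3,3]
E
python3 - <<'E'
from h import *
s=read_state(); print(s['tcp_pos'],np.round(s['ee_rot'],3),s['opening'])
for n in('scene','top','wrist'): print(n,camera_info(n))
a,D=capture('top'); b,D2=capture('scene'); save('top0',a); save('scene0',b)
np.savez('c0.npz',a=a,D=D,b=b,D2=D2)
E
```

```text
[0.20284142 0.59080024 0.23070109] [[-0.946  0.325 -0.   ]
 [ 0.325  0.946 -0.001]
 [ 0.    -0.001 -1.   ]] 0.998894681254347
scene {'intrinsics': array([[430.41781073,   0.        , 285.51079752],
       [  0.        , 430.41781073, 211.43822215],
       [  0.        ,   0.        ,   1.        ]]), 'extrinsics': array([[ 0.90117453,  0.33659854, -0.27310417,  0.23538364],
       [-0.43331255,  0.68333884, -0.58761235, -0.46299825],
       [-0.01116677,  0.64788075,  0.76165992,  0.81522048],
       [ 0.        ,  0.        ,  0.        ,  1.        ]])}
top {'intrinsics': array([[417.56221988,   0.        , 285.06681943],
       [  0.        , 417.56221988, 198.86969181],
       [  0.        ,   0.        ,   1.        ]]), 'extrinsics': array([[-0.02328521,  0.99690635, -0.07507014,  0.42682897],
       [-0.99948499, -0.02487231, -0.02027636,  0.06083469],
       [-0.0220808 ,  0.07455933,  0.99697209,  0.97470273],
       [ 0.        ,  0.        ,  0.        ,  1.        ]])}
wrist {'intrinsics': array([[313.88084043,   0.        , 279.59882562],
       [  0.        , 313.88084043, 208.90329837],
       [  0.        ,   0.        ,   1.        ]]), 'hand_eye': array([[-1.01731304e-03,  9.52438759e-01,  3.04728362e-01,
         7.83019448e-02],
       [ 9.99999457e-01,  1.03744347e-03,  9.58595227e-05,
         1.04243272e-03],
       [-2.24838124e-04,  3.04728294e-01, -9.52439298e-01,
        -1.43399313e-01],
       [ 0.00000000e+00,  0.00000000e+00,  0.00000000e+00,
         1.00000000e+00]])}
```

View pics/top0.png

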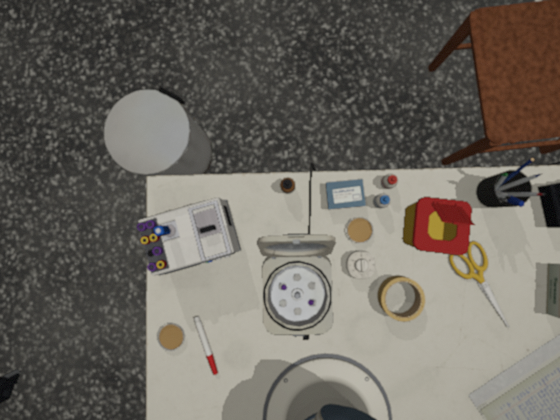

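View pics/scene0.png

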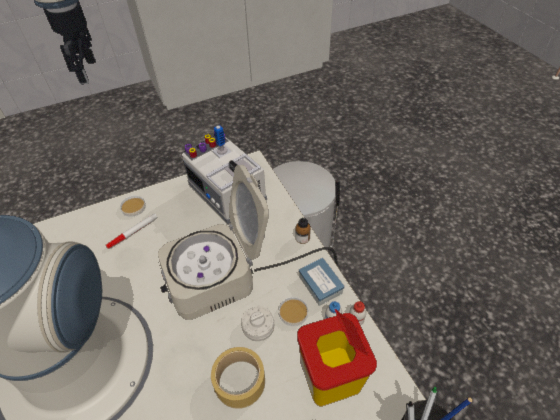

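The top view shows the warmer near px (190,235) with the blue handle at (162,230), and the centrifuge lid at (297,243). The scene view shows the warmer at (225,180). Next I measure the warmer from the depth and look at a crop.

```bash
python3 - <<'E'
from h import *
z=np.load('c0.npz'); 
for n,i,d in(('top','a','D'),('scene','b','D2')):
    P=cloud(n,z[d]); a=z[i]
    m=(abs(P[...,2]-.118)<.006)&(z[d]>0)&(P[...,1]>.1)&(P[...,0]>.25)
    k,l,st,_=cv2.connectedComponentsWithStats(m.astype(np.uint8)); j=1+np.argmax(st[1:,4])
    q=P[l==j]; r=cv2.minAreaRect(q[:,:2].astype(np.float32)*1000); print(n,r,np.median(q[:,2]),st[j])
    h=cv2.cvtColor(a,cv2.COLOR_RGB2HSV); b=cv2.inRange(h,(105,150,60),(125,255,255))>0
    b&=(P[...,1]>.2)&(z[d]>0)
    bb=P[b&(P[...,2]>.12)]; print('blue',len(bb),np.median(bb,0),bb.min(0),bb.max(0))
    t=bb[bb[:,2]>bb[:,2].max()-.01]; print(t.mean(0))
    dk=(a.max(2)<60)&(P[...,2]>.128)&(P[...,2]<.16)&(P[...,1]>.1)&(P[...,0]>.25); print('dark',dk.sum(),np.median(P[dk],0) if dk.any() else '')
    if dk.any(): print(P[dk].min(0),P[dk].max(0))
c=cv2.resize(z['a'][190:290,125:245],None,fx=4,fy=4,interpolation=cv2.INTER_CUBIC)
e=cv2.resize(z['b'][115:225,170:280],None,fx=3.6,fy=3.6,interpolation=cv2.INTER_CUBIC)
o=np.zeros((400,800,3),np.uint8)
o[:400,:400]=cv2.resize(c,(400,400)) ;o[:396,400:796]=e; save('crop0',o)
E
```

```text
top ((421.2405090332031, 284.67388916015625), (120.07257080078125, 175.4950714111328), 14.672621726989746) 0.11888860833215747 [ 138  197   96   78 3686]
blue 60 [0.43184793 0.31078685 0.18814631] [0.4235106  0.30719071 0.12118455] [0.44063378 0.34875857 0.19192532]
[0.43327904 0.31397427 0.18885434]
dark 67 [0.43322711 0.23687018 0.14480339]
[0.36175712 0.22065536 0.12846791] [0.44572899 0.36375758 0.1598205 ]
scene ((417.7460021972656, 284.8613586425781), (120.7126693725586, 176.0220489501953), 14.482707977294922) 0.11729337520495331 [ 182  137   82   57 1879]
blue 141 [0.42835511 0.31148857 0.16935866] [0.42090737 0.30610819 0.14111817] [0.43946293 0.32530442 0.19227386]
[0.42854022 0.31377952 0.18623622]
dark 36 [0.42842117 0.2365169  0.14204195]
[0.42080927 0.22769435 0.13011565] [0.43465083 0.37047728 0.15146377]
```

View pics/crop0.png

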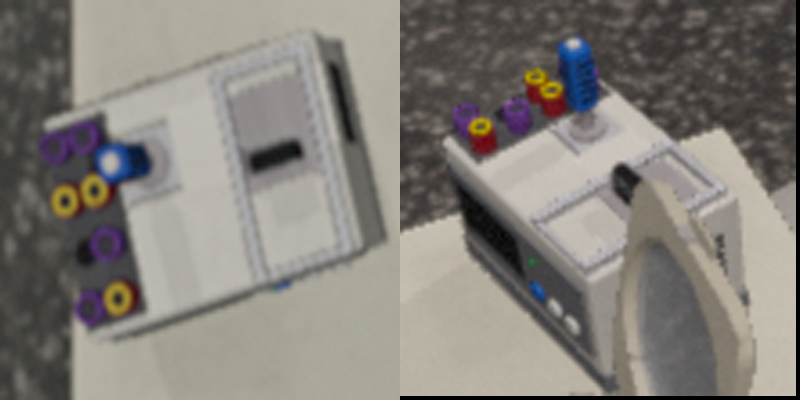

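Crop: the warmer is yawed about 14.6° with the fin at crop px (275,155), the handle at (125,160), and the port under the shutter. Centre is about (0.4195, 0.2848) m. The 120x176 footprint and 118 mm height match the given sizes. I'll shut the fingers and hover behind the knob.

Call:
step_arm(
  rows=[
    [[0, 0, 0, 0, 0, 0.123, -1], [0, 0, 0, 0, 0, 0.123, -1], [0, 0, 0, 0, 0, 0.123, -1], [0, 0, 0, 0, 0, 0.123, -1], [0, 0, 0, 0, 0, 0.123, -1], [0, 0, 0, 0, 0, 0.123, -1], [0, 0, 0, 0, 0, 0.123, -1], [0, 0, 0, 0, 0, 0.123, -1]],
  ],
  squeeze=30,
)

```text
time: 0.77
tcp_pos: [0.2029, 0.5909, 0.2309]
ee_rot: [[-0.247, 0.969, -0.0], [0.969, 0.247, -0.001], [-0.001, -0.001, -1.0]]
force: [-1.0, -0.9, 0.6]
opening: -0.001
gripper_force: 0.0
```

Call:
step_arm(
  rows=[
    [[-33, 11, 0, 0, 0, 0, -1], [-33, 11, 0, 0, 0, 0, -1], [-33, 11, 0, 0, 0, 0, -1], [-33, 11, 0, 0, 0, 0, -1], [-33, 11, 0, 0, 0, 0, -1], [-33, 11, 0, 0, 0, 0, -1], [-33, 11, 0, 0, 0, 0, -1], [-33, 11, 0, 0, 0, 0, -1], [-33, 11, 0, 0, 0, 0, -1], [-33, 11, 0, 0, 0, 0, -1], [-33, 11, 0, 0, 0, 0, -1], [-33, 11, 0, 0, 0, 0, -1]],
  ],
)

```text
time: 1.77
tcp_pos: [0.4315, 0.2398, 0.2312]
ee_rot: [[-0.253, 0.967, -0.0], [0.967, 0.253, -0.0], [-0.0, -0.0, -1.0]]
force: [0.9, 1.2, -0.2]
opening: 0.002
gripper_force: 0.0
```

```bash
python3 - <<'E'
from h import *
s=read_state(); print(s['time'],s['tcp_pos'],np.round(s['ee_rot'],3),s['opening'],s['force'])
a,D=capture('wrist'); save('w1',a); np.savez('w1.npz',a=a,D=D)
P=cloud('wrist',D,s); c,sn=np.cos(.2545),np.sin(.2545)
L=(P[...,:2]-[.4195,.2848])@np.array([[c,-sn],[sn,c]])  # warmer frame
Z=P[...,2]
m=(D>0)&(a.max(2)<70)&(Z>.126)&(Z<.15)&(abs(L[...,0])<.05)&(abs(L[...,1]+.052)<.03)
print('fin',m.sum(),np.percentile(L[m],[2,50,98],axis=0),np.percentile(Z[m],[2,98]))
top=(D>0)&(abs(Z-.118)<.005)&(abs(L[...,0])<.08)&(abs(L[...,1])<.11)
r=cv2.minAreaRect((P[top][:,:2]*1000).astype(np.float32));print(r)
h=cv2.cvtColor(a,cv2.COLOR_RGB2HSV); b=(cv2.inRange(h,(105,130,50),(125,255,255))>0)&(Z>.13)
if b.any(): print('blue',b.sum(),np.percentile(P[b],[2,50,98],axis=0)); t=b&(Z>Z[b].max()-.01); print(P[t].mean(0),np.median(L[t],0))
E
```

```text
1.7667 [0.43146769 0.23982774 0.23119303] [[-0.253  0.967 -0.   ]
 [ 0.967  0.253 -0.   ]
 [-0.    -0.    -1.   ]] 0.002123287989256848 [ 0.85527386  1.19718766 -0.17563112]
fin 493 [[-0.00303092 -0.06104749]
 [ 0.00162635 -0.04561462]
 [ 0.00634523 -0.03296921]] [0.13621779 0.14676123]
((418.9747009277344, 288.7258605957031), (120.1361312866211, 175.45947265625), 14.692225456237793)
blue 416 [[0.42282635 0.31178109 0.18683575]
 [0.42827014 0.31996462 0.18997306]
 [0.44023456 0.32640991 0.19193429]]
[0.43053172 0.31952589 0.18985962] [0.01667903 0.03121404]
```

View pics/w1.png

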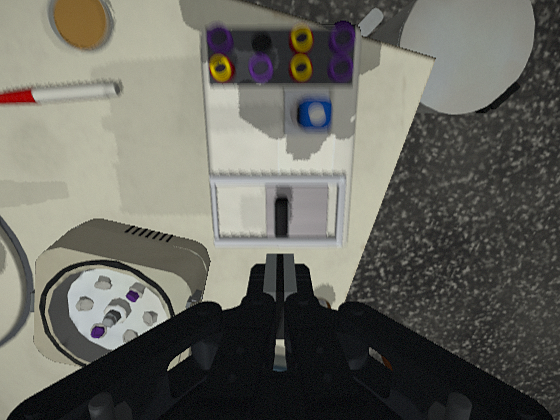

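Wrist view: the fin is at px (281,215) between the rails, the fingers are in line with it in y, and the handle is at (314,113). Next I go behind the fin, down, and push.

Call:
step_arm(
  rows=[
    [[0, 20, 0, 0, 0, 0, -1], [0, 20, 0, 0, 0, 0, -1], [0, 0, 30, 0, 0, 0, -1], [0, 0, 30, 0, 0, 0, -1], [0, 0, 20, 0, 0, 0, -1], [0, 0, 12, 0, 0, 0, -1], [0, 0, 7, 0, 0, 0, -1], [0, 0, 0, 0, 0, 0, -1]],
  ],
)

```text
time: 2.48
tcp_pos: [0.4689, 0.2513, 0.131]
ee_rot: [[-0.253, 0.967, -0.002], [0.967, 0.253, -0.001], [-0.0, -0.003, -1.0]]
force: [0.2, 0.5, -0.4]
opening: 0.002
gripper_force: 0.0
```

Call:
step_arm(
  rows=[
    [[0, -5, 0, 0, 0, 0, -1], [0, -5, 0, 0, 0, 0, -1], [0, -5, 0, 0, 0, 0, -1], [0, -5, 0, 0, 0, 0, -1], [0, -5, 0, 0, 0, 0, -1], [0, -5, 0, 0, 0, 0, -1], [0, 0, 0, 0, 0, 0, -1]],
  ],
)

```text
time: 3.07
tcp_pos: [0.4397, 0.2438, 0.1325]
ee_rot: [[-0.253, 0.967, -0.0], [0.967, 0.253, -0.0], [0.0, -0.0, -1.0]]
force: [0.1, 0.0, -0.2]
opening: 0.0
gripper_force: 0.0
```

Call:
step_arm(
  rows=[
    [[0, -5, 0, 0, 0, 0, -1], [0, -5, 0, 0, 0, 0, -1], [0, -5, 0, 0, 0, 0, -1], [0, -5, 0, 0, 0, 0, -1], [0, -5, 0, 0, 0, 0, -1], [0, 0, 0, 0, 0, 0, -1]],
  ],
)

```text
time: 3.57
tcp_pos: [0.4152, 0.2373, 0.1322]
ee_rot: [[-0.253, 0.967, -0.001], [0.967, 0.253, -0.0], [-0.0, -0.001, -1.0]]
force: [-0.0, 0.2, -0.2]
opening: 0.0
gripper_force: 0.0
```

Call:
step_arm(
  rows=[
    [[0, -3, 0, 0, 0, 0, -1], [0, -3, 0, 0, 0, 0, -1], [0, -2, 0, 0, 0, 0, -1], [0, 0, 0, 0, 0, 0, -1]],
  ],
)

```text
time: 3.9
tcp_pos: [0.4103, 0.2361, 0.1326]
ee_rot: [[-0.253, 0.967, 0.004], [0.967, 0.253, 0.001], [0.0, 0.004, -1.0]]
force: [9.6, 1.0, -7.0]
opening: 0.007
gripper_force: 4.9
```

```bash
python3 - <<'E'
from h import *
s=read_state(); print(s['time'],s['tcp_pos'],s['force'])
a,D=capture('wrist'); save('w2',a[100:,100:460])
E
```

```text
3.9 [0.41034622 0.23609476 0.13258014] [ 9.59439813  0.95820731 -7.00035549]
```

View pics/w2.png

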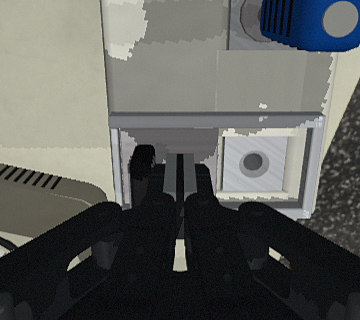

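The picture shows the port open at crop px (250,163) and the fin at (143,165) against the fingers, with force risen to 9.6 N. I'll press 2 mm more to check it is the end stop, and measure the fin's travel.

Call:
step_arm(
  rows=[
    [[0, -2, 0, 0, 0, 0, -1], [0, 0, 0, 0, 0, 0, -1], [0, 0, 0, 0, 0, 0, -1]],
  ],
)

```text
time: 4.2
tcp_pos: [0.41, 0.236, 0.1328]
ee_rot: [[-0.253, 0.967, 0.006], [0.967, 0.253, 0.002], [0.0, 0.006, -1.0]]
force: [17.9, 3.2, -11.3]
opening: -0.003
gripper_force: 8.8
```

Call:
step_arm(
  rows=[
    [[0, 8, 0, 0, 0, 0, -1], [0, 0, -30, 0, 0, 0, -1], [0, 0, -30, 0, 0, 0, -1], [0, 0, -30, 0, 0, 0, 0], [0, 0, -10, 0, 0, 0, 0.3], [0, 0, 0, 0, 0, 0, 0.3]],
  ],
)

```text
time: 4.7
tcp_pos: [0.4155, 0.2376, 0.2347]
ee_rot: [[-0.253, 0.967, 0.004], [0.967, 0.253, 0.002], [0.001, 0.004, -1.0]]
force: [0.4, -0.5, 0.1]
opening: 0.419
gripper_force: 0.0
```

```bash
python3 - <<'E'
from h import *
s=read_state(); print(s['time'],s['tcp_pos'],s['opening'],s['force'])
a,D=capture('wrist'); save('w3',a); P=cloud('wrist',D,s); c,sn=np.cos(.2545),np.sin(.2545)
L=(P[...,:2]-[.4195,.2848])@np.array([[c,-sn],[sn,c]]); Z=P[...,2]
m=(D>0)&(a.max(2)<70)&(Z>.126)&(Z<.15)&(abs(L[...,0]+.02)<.05)&(abs(L[...,1]+.052)<.03)
print('fin',m.sum(),np.percentile(L[m],[2,50,98],axis=0))
g=a.max(2)
m=(g<110)&(abs(L[...,0]-.02)<.008)&(abs(L[...,1]+.05)<.01); print('port',m.sum(),np.median(L[m],0),np.median(P[m],0))
h=cv2.cvtColor(a,cv2.COLOR_RGB2HSV); b=(cv2.inRange(h,(100,100,40),(125,255,255))>0)&(Z>.13)&(abs(L[...,1]-.03)<.03)
t=b&(Z>.184); q=P[t]; print(len(q),q.mean(0))
r=cv2.minAreaRect((q[:,:2]*1000).astype(np.float32)); print(r)
E
```

```text
4.7 [0.41547527 0.23759315 0.23470915] 0.41931333559278877 [ 0.3675741  -0.54941274  0.14492109]
fin 559 [[-0.04446726 -0.06126633]
 [-0.03890852 -0.04482615]
 [-0.03343007 -0.03297033]]
port 1673 [ 0.02435101 -0.04954103] [0.4554557  0.2428588  0.29291612]
707 [0.42996524 0.32067274 0.18996965]
((417.7690124511719, 317.30401611328125), (45.228492736816406, 16.835111618041992), 14.15185832977295)
```

View pics/w3.png

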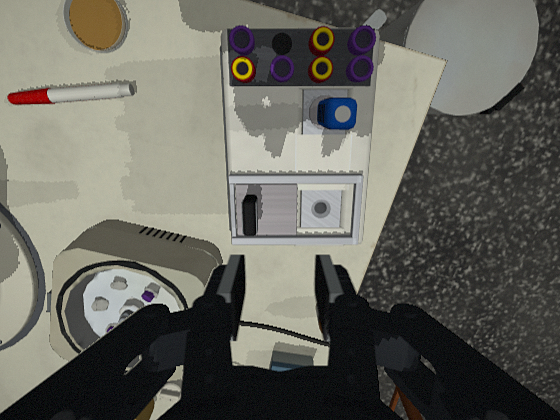

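Wrist view: shutter fully open. The fin moved 40.6 mm and the end stop held against 18 N. The port hole is at (321,208) and the handle top at (342,113). Next I hover over the handle.

Call:
step_arm(
  rows=[
    [[25, 12, 0, 0, 0, 0, 0.6], [25, 12, 0, 0, 0, 0, 0.6], [25, 11, 0, 0, 0, 0, 0.6], [0, 0, 0, 0, 0, 0, 0.6], [0, 0, 0, 0, 0, 0, 0.6]],
  ],
)

```text
time: 5.17
tcp_pos: [0.4287, 0.3191, 0.2305]
ee_rot: [[-0.255, 0.967, -0.002], [0.967, 0.255, -0.001], [-0.001, -0.003, -1.0]]
force: [0.3, 0.2, -0.1]
opening: 0.799
gripper_force: 0.0
```

```bash
python3 - <<'E'
from h import *
s=read_state(); print(s['time'],s['tcp_pos'],s['opening'],s['force'])
a,D=capture('wrist'); save('w4',a[150:,100:460]); P=cloud('wrist',D,s); Z=P[...,2]
m=(D>0)&(abs(Z-.1895)<.005)&(np.hypot(P[...,0]-.431,P[...,1]-.319)<.022)
q=P[m][:,:2]; r=cv2.minAreaRect((q*1000).astype(np.float32)); print(m.sum(),r,np.median(Z[m]))
R=np.array(s['ee_rot']); d=np.array([r[0][0]/1000,r[0][1]/1000,.19])-s['tcp_pos']; print('tool delta',R.T@d)
E
```

```text
5.1667 [0.42866114 0.31912951 0.23053458] 0.7987268843808375 [ 0.29804825  0.23201175 -0.11399396]
715 ((430.8656311035156, 321.5787048339844), (17.551607131958008, 17.233362197875977), 13.974270820617676) 0.19002342914702325
tool delta [0.0018368  0.00286307 0.04052578]
```

View pics/w4.png

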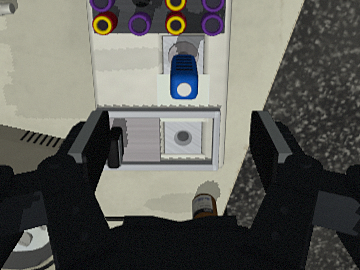

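The handle top is at (185,88) in the crop. It measures as a 17.5 mm square at 14°, aligned with the tool, so I descend and grip.

Call:
step_arm(
  rows=[
    [[0, 3, 20, 0, 0, 0, 0.3], [0, 0, 20, 0, 0, 0, 0.3], [0, 0, 20, 0, 0, 0, 0.3], [0, 0, 12, 0, 0, 0, 0.3], [0, 0, 5, 0, 0, 0, 0.3], [0, 0, 0, 0, 0, 0, 0.3]],
  ],
)

```text
time: 5.72
tcp_pos: [0.4314, 0.3181, 0.154]
ee_rot: [[-0.252, 0.968, -0.003], [0.968, 0.252, -0.002], [-0.001, -0.003, -1.0]]
force: [-0.4, 0.3, -0.0]
opening: 0.647
gripper_force: 0.0
```

Call:
step_arm(
  rows=[
    [[0, 0, 0, 0, 0, 0, -1], [0, 0, 0, 0, 0, 0, -1], [0, 0, 0, 0, 0, 0, -1], [0, 0, 0, 0, 0, 0, -1], [0, 0, 0, 0, 0, 0, -1], [0, 0, 0, 0, 0, 0, -1]],
  ],
  squeeze=40,
)

```text
time: 6.22
tcp_pos: [0.4326, 0.3195, 0.156]
ee_rot: [[-0.253, 0.967, 0.001], [0.967, 0.253, 0.0], [0.0, 0.001, -1.0]]
force: [-0.7, -1.2, 7.9]
opening: 0.2
gripper_force: 42.9
```

Call:
step_arm(
  rows=[
    [[0, 0, -4, 0, 0, 0, -1], [0, 0, -8, 0, 0, 0, -1], [0, 0, -12, 0, 0, 0, -1], [0, 0, 0, 0, 0, 0, -1]],
  ],
)

```text
time: 6.55
tcp_pos: [0.4331, 0.3199, 0.1815]
ee_rot: [[-0.253, 0.967, 0.002], [0.967, 0.253, 0.001], [0.001, 0.003, -1.0]]
force: [-1.8, -0.3, 1.6]
opening: 0.202
gripper_force: 42.1
```

Call:
step_arm(
  rows=[
    [[0, 0, -15, 0, 0, 0, -1], [0, 0, -15, 0, 0, 0, -1], [0, 0, -15, 0, 0, 0, -1], [0, 0, -15, 0, 0, 0, -1], [0, 0, -15, 0, 0, 0, -1], [0, 0, -15, 0, 0, 0, -1], [0, 0, -12, 0, 0, 0, -1], [0, 0, 0, 0, 0, 0, -1], [0, 0, 0, 0, 0, 0, -1]],
  ],
)

```text
time: 7.3
tcp_pos: [0.4324, 0.3194, 0.2813]
ee_rot: [[-0.253, 0.967, 0.001], [0.967, 0.253, 0.0], [0.0, 0.001, -1.0]]
force: [-0.8, -0.6, -0.7]
opening: 0.204
gripper_force: 42.0
```

```bash
python3 - <<'E'
from h import *
s=read_state(); print(s['time'],s['tcp_pos'],s['ee_rot'],s['opening'],s['force'])
a,D=capture('wrist'); b,D2=capture('scene'); o=np.zeros((420,800,3),np.uint8); o[:,:460]=a[:,60:520]; o[:396,460:]=cv2.resize(b[70:235,130:272],(340,396)); save('w5',o)
E
```

```text
7.3 [0.43238    0.31940445 0.28132925] [[-2.53247209e-01  9.67401244e-01  8.27725690e-04]
 [ 9.67401562e-01  2.53246874e-01  4.88840144e-04]
 [ 2.63285620e-04  9.24540527e-04 -9.99999538e-01]] 0.20445755669495713 [-0.80368145 -0.64495937 -0.74313265]
```

View pics/w5.png

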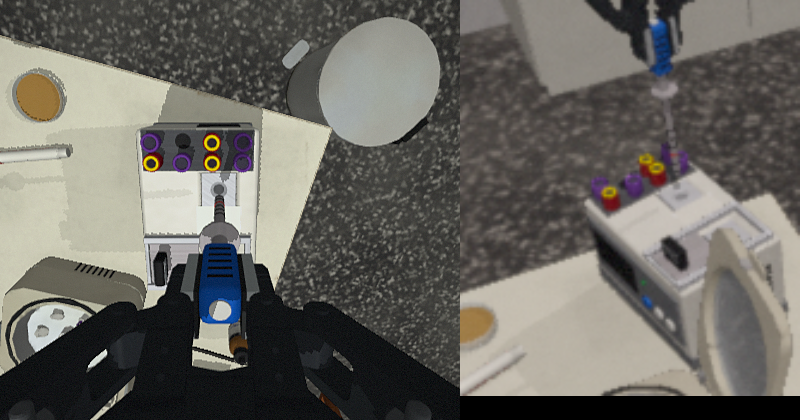

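Wrist view: the rod hangs vertically, with its tip just over the socket at (220,190); the scene half agrees. Next I move 80 mm along the warmer's −y, to above the port.

Call:
step_arm(
  rows=[
    [[-16, 0, 0, 0, 0, 0, -1], [-20, 0, 0, 0, 0, 0, -1], [-20, 0, 0, 0, 0, 0, -1], [-16, 0, 0, 0, 0, 0, -1], [-8, 0, 0, 0, 0, 0, -1], [0, 0, 0, 0, 0, 0, -1], [0, 0, 0, 0, 0, 0, -1], [0, 0, 0, 0, 0, 0, -1]],
  ],
)

```text
time: 8.07
tcp_pos: [0.4523, 0.2426, 0.281]
ee_rot: [[-0.253, 0.967, -0.0], [0.967, 0.253, 0.0], [0.0, -0.0, -1.0]]
force: [-0.1, 0.2, -0.1]
opening: 0.205
gripper_force: 42.0
```

```bash
python3 - <<'E'
from h import *
s=read_state(); print(s['time'],s['tcp_pos'],s['force'])
R=np.array(s['ee_rot']); print(R.T@(np.array([.4528,.2421,.2813])-s['tcp_pos'])*1000)
a,D=capture('wrist'); save('w6',cv2.resize(a[110:300,190:370],None,fx=3,fy=3))
# predicted pixels: port rim and rod tip by calibration
K,T,c=cam('wrist',s)
for p in ([.4528,.2421,.118],[s['tcp_pos'][0],s['tcp_pos'][1],s['tcp_pos'][2]-.138]):
    q=np.linalg.inv(T)@np.r_[p,1]; print(K[0,0]*q[0]/-q[2]+K[0,2],K[1,1]*-q[1]/-q[2]+K[1,2])
E
```

```text
8.0667 [0.45233199 0.24256415 0.28103338] [-0.10796934  0.15974848 -0.077724  ]
[-0.56755123  0.33500578 -0.26685004]
279.6779388786641 191.5716897313476
279.3161322796976 197.753473853155
```

View pics/w6.png

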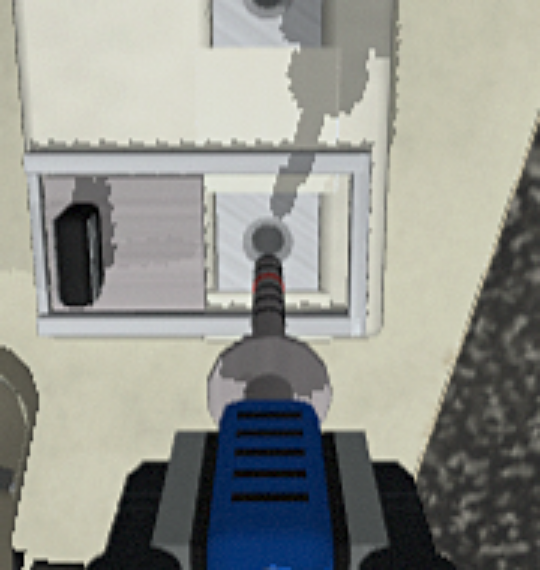

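The tip at (267,256) lines up with the port at (267,240), with the same offset as the projection predicts. I lower it gently with force checks.

Call:
step_arm(
  rows=[
    [[0, 0, 6, 0, 0, 0, -1], [0, 0, 6, 0, 0, 0, -1], [0, 0, 6, 0, 0, 0, -1], [0, 0, 6, 0, 0, 0, -1], [0, 0, 6, 0, 0, 0, -1], [0, 0, 6, 0, 0, 0, -1], [0, 0, 0, 0, 0, 0, -1]],
  ],
)

```text
time: 8.7
tcp_pos: [0.452, 0.2417, 0.2439]
ee_rot: [[-0.253, 0.967, -0.002], [0.967, 0.253, -0.001], [-0.0, -0.002, -1.0]]
force: [0.3, -0.5, -1.1]
opening: 0.204
gripper_force: 42.0
```

Tip is about 12 mm inside, no load. I continue.

Call:
step_arm(
  rows=[
    [[0, 0, 8, 0, 0, 0, -1], [0, 0, 8, 0, 0, 0, -1], [0, 0, 8, 0, 0, 0, -1], [0, 0, 8, 0, 0, 0, -1], [0, 0, 8, 0, 0, 0, -1], [0, 0, 8, 0, 0, 0, -1], [0, 0, 8, 0, 0, 0, -1], [0, 0, 8, 0, 0, 0, -1], [0, 0, 8, 0, 0, 0, -1], [0, 0, 0, 0, 0, 0, -1]],
  ],
)

```text
time: 9.53
tcp_pos: [0.4519, 0.2416, 0.1717]
ee_rot: [[-0.253, 0.967, -0.002], [0.967, 0.253, -0.001], [-0.0, -0.002, -1.0]]
force: [0.3, -0.1, -0.6]
opening: 0.204
gripper_force: 42.0
```

Call:
step_arm(
  rows=[
    [[0, 0, 5, 0, 0, 0, -1], [0, 0, 3, 0, 0, 0, -1], [0, 0, 2, 0, 0, 0, -1], [0, 0, 0, 0, 0, 0, -1], [0, 0, 0, 0, 0, 0, -1]],
  ],
)

```text
time: 9.95
tcp_pos: [0.4526, 0.242, 0.1634]
ee_rot: [[-0.253, 0.967, 0.0], [0.967, 0.253, 0.0], [0.0, 0.0, -1.0]]
force: [0.2, -0.1, -0.3]
opening: 0.205
gripper_force: 42.0
```

Call:
step_arm(
  rows=[
    [[0, 0, 2, 0, 0, 0, -1], [0, 0, 2, 0, 0, 0, -1], [0, 0, 1, 0, 0, 0, -1], [0, 0, 0, 0, 0, 0, -1], [0, 0, 0, 0, 0, 0, -1]],
  ],
)

```text
time: 10.37
tcp_pos: [0.4525, 0.2419, 0.1582]
ee_rot: [[-0.253, 0.967, -0.0], [0.967, 0.253, -0.0], [-0.0, -0.0, -1.0]]
force: [0.0, 0.7, -0.7]
opening: 0.204
gripper_force: 42.0
```

Call:
step_arm(
  rows=[
    [[0, 0, 1, 0, 0, 0, -1], [0, 0, 0, 0, 0, 0, -1], [0, 0, 0, 0, 0, 0, -1]],
  ],
)

```text
time: 10.62
tcp_pos: [0.4525, 0.2419, 0.1573]
ee_rot: [[-0.253, 0.967, -0.0], [0.967, 0.253, -0.0], [-0.0, -0.0, -1.0]]
force: [-0.3, 1.2, -0.2]
opening: 0.208
gripper_force: 42.0
```

Call:
step_arm(
  rows=[
    [[0, 0, 1, 0, 0, 0, -1], [0, 0, 0, 0, 0, 0, -1], [0, 0, 0, 0, 0, 0, -1]],
  ],
)

```text
time: 10.87
tcp_pos: [0.4525, 0.2419, 0.1562]
ee_rot: [[-0.253, 0.967, -0.0], [0.967, 0.253, -0.0], [-0.0, -0.0, -1.0]]
force: [0.0, 0.1, -0.8]
opening: 0.205
gripper_force: 42.0
```

Call:
step_arm(
  rows=[
    [[0, 0, 0.7, 0, 0, 0, -1], [0, 0, 0, 0, 0, 0, -1], [0, 0, 0, 0, 0, 0, -1]],
  ],
)

```text
time: 11.12
tcp_pos: [0.4526, 0.2419, 0.156]
ee_rot: [[-0.253, 0.967, 0.0], [0.967, 0.253, 0.0], [0.0, 0.0, -1.0]]
force: [-2.4, -0.7, 8.1]
opening: 0.202
gripper_force: 43.1
```

Contact at z = 0.156 (8 N) is the same height at which the collar sat in the socket, so the collar rests on the rim. Next I draw it out.

Call:
step_arm(
  rows=[
    [[0, 0, 0, 0, 0, 0, -1], [0, 0, 0, 0, 0, 0, -1], [0, 0, 0, 0, 0, 0, -1], [0, 0, -4, 0, 0, 0, -1], [0, 0, -10, 0, 0, 0, -1], [0, 0, -15, 0, 0, 0, -1], [0, 0, -15, 0, 0, 0, -1], [0, 0, -15, 0, 0, 0, -1], [0, 0, -15, 0, 0, 0, -1], [0, 0, -15, 0, 0, 0, -1], [0, 0, -15, 0, 0, 0, -1], [0, 0, 0, 0, 0, 0, -1]],
  ],
)

```text
time: 12.12
tcp_pos: [0.4537, 0.2424, 0.263]
ee_rot: [[-0.253, 0.967, 0.004], [0.967, 0.253, 0.002], [0.001, 0.005, -1.0]]
force: [0.9, 0.0, -0.3]
opening: 0.203
gripper_force: 42.1
```

Call:
step_arm(
  rows=[
    [[0, 0, -15, 0, 0, 0, -1], [0, 0, -20, 0, 0, 0, -1], [0, 0, -20, 0, 0, 0, -1], [0, 0, -20, 0, 0, 0, -1], [0, 0, -20, 0, 0, 0, -1], [0, 0, -20, 0, 0, 0, -1], [0, 0, -20, 0, 0, 0, -1], [0, 0, -20, 0, 0, 0, -1], [0, 0, -20, 0, 0, 0, -1], [0, 0, -20, 0, 0, 0, -1], [0, 0, -15, 0, 0, 0, -1], [0, 0, 0, 0, 0, 0, -1]],
  ],
)

```text
time: 13.12
tcp_pos: [0.4531, 0.2421, 0.4725]
ee_rot: [[-0.253, 0.967, 0.004], [0.967, 0.253, 0.002], [0.001, 0.004, -1.0]]
force: [0.6, 0.2, -0.5]
opening: 0.202
gripper_force: 42.0
```

```bash
python3 - <<'E'
from h import *
s=read_state(); q=np.array(s['qpos']); print(s['time'],s['tcp_pos'],np.round(q,3),q[1]+q[2],s['force'],s['opening'])
R=np.array(s['ee_rot']); print('tilt axis (tool) for outward', R.T@np.array([np.sin(q[0]),-np.cos(q[0]),0]))
E
```

```text
13.1167 [0.45308306 0.24214338 0.47252645] [0.375 0.183 1.179 0.    1.775 0.119] 1.3620091028414276 [ 0.55656701  0.23068038 -0.46723876] 0.20186237078923697
tilt axis (tool) for outward [-9.92985483e-01  1.18236333e-01 -3.03496240e-06]
```

Drawn out, still gripped; q2+q3 = 1.36 leaves room to tilt the wrist outward to level. I'll tilt in two halves about the wrist.

Call:
step_arm(
  rows=[
    [[2, 18, 0, -0.065, 0.0077, 0, -1], [2, 18, 0, -0.065, 0.0077, 0, -1], [2, 18, 0, -0.065, 0.0077, 0, -1], [2, 18, 0, -0.065, 0.0077, 0, -1], [2, 18, 0, -0.065, 0.0077, 0, -1], [2, 18, 0, -0.065, 0.0077, 0, -1], [2, 18, 0, -0.065, 0.0077, 0, -1], [2, 18, 0, -0.065, 0.0077, 0, -1], [2, 18, 0, -0.065, 0.0077, 0, -1], [2, 18, 0, -0.065, 0.0077, 0, -1], [2, 18, 0, -0.065, 0.0077, 0, -1], [2, 18, 0, -0.065, 0.0077, 0, -1]],
  ],
)

```text
time: 14.12
tcp_pos: [0.6379, 0.313, 0.5435]
ee_rot: [[-0.285, 0.696, 0.659], [0.955, 0.147, 0.259], [0.083, 0.703, -0.706]]
force: [-0.9, 0.4, -1.0]
opening: 0.203
gripper_force: 41.9
```

```bash
python3 - <<'E'
from h import *
s=read_state(); q=np.array(s['qpos']); print(s['time'],s['tcp_pos'],np.round(q,3),q[1]+q[2],s['force'],s['opening'],np.round(s['ee_rot'],3))
E
```

```text
14.1167 [0.63791318 0.31295264 0.54353522] [0.371 0.125 1.32  0.002 0.91  0.115] 1.4444725974282944 [-0.89023812  0.3541721  -1.02420407] 0.2033540535641759 [[-0.285  0.696  0.659]
 [ 0.955  0.147  0.259]
 [ 0.083  0.703 -0.706]]
```

Call:
step_arm(
  rows=[
    [[3, 30, 0, -0.065, 0.0077, 0, -1], [3, 30, 0, -0.065, 0.0077, 0, -1], [3, 30, 0, -0.065, 0.0077, 0, -1], [3, 30, 0, -0.065, 0.0077, 0, -1], [3, 30, 0, -0.065, 0.0077, 0, -1], [3, 30, 0, -0.065, 0.0077, 0, -1], [3, 30, 0, -0.065, 0.0077, 0, -1], [3, 28, 0, -0.065, 0.0077, 0, -1], [3, 25, 0, -0.065, 0.0077, 0, -1], [3, 20, 0, -0.065, 0.0077, 0, -1], [0, 0, 0, 0, 0, 0, -1], [0, 0, 0, 0, 0, 0, -1]],
  ],
)

```text
time: 15.12
tcp_pos: [0.7653, 0.3592, 0.787]
ee_rot: [[-0.348, 0.167, 0.922], [0.93, -0.061, 0.362], [0.117, 0.984, -0.134]]
force: [-0.3, -0.7, -1.0]
opening: 0.208
gripper_force: 42.0
```

```bash
python3 - <<'E'
from h import *
s=read_state(); q=np.array(s['qpos']); R=np.array(s['ee_rot']); print(s['time'],s['tcp_pos'],np.round(q,3),q[1]+q[2],s['force'],s['opening'],np.round(R,3))
z=R[:,2]; h=np.array([z[0],z[1],0]); h/=np.linalg.norm(h); w=np.cross(z,h); w*=np.arcsin(np.linalg.norm(w))/np.linalg.norm(w); print('rot',R.T@w)
E
```

```text
15.1167 [0.7652647  0.35919436 0.7869844 ] [0.365 0.183 1.118 0.024 0.404 0.095] 1.301701714546089 [-0.26237093 -0.71748322 -0.99489562] 0.20793587660990873 [[-0.348  0.167  0.922]
 [ 0.93  -0.061  0.362]
 [ 0.117  0.984 -0.134]]
rot [-1.33501628e-01  1.58144805e-02  1.27667786e-17]
```

Call:
step_arm(
  rows=[
    [[1, 9, 0, -0.045, 0.0053, 0, -1], [1, 9, 0, -0.045, 0.0053, 0, -1], [1, 9, 0, -0.0435, 0.0052, 0, -1], [0, 0, 0, 0, 0, 0, -1], [0, 0, 0, 0, 0, 0, -1], [0, 0, 0, 0, 0, 0, -1]],
  ],
)

```text
time: 15.62
tcp_pos: [0.7675, 0.3599, 0.8149]
ee_rot: [[-0.363, 0.043, 0.931], [0.924, -0.11, 0.365], [0.118, 0.993, 0.0]]
force: [-1.8, 1.4, -0.9]
opening: 0.201
gripper_force: 42.0
```

```bash
python3 - <<'E'
from h import *
s=read_state(); q=np.array(s['qpos']); R=np.array(s['ee_rot']); print(s['time'],s['tcp_pos'],np.round(q,3),s['force'],s['opening'],s['gripper_force'],np.round(R,3),np.abs(s['qvel']).max())
a,D=capture('wrist'); b,_=capture('scene'); o=np.zeros((600,800,3),np.uint8); o[:420,:400]=a[:,80:480]; o[:300,400:]=cv2.resize(b,(400,300)); t,_=capture('top'); o[300:,400:]=cv2.resize(t,(400,300)); save('fin',o)
E
```

```text
15.6167 [0.76752553 0.35987961 0.81486092] [0.364 0.184 1.161 0.044 0.226 0.076] [-1.83933502  1.38921242 -0.9214402 ] 0.2012987997849554 41.9933545589447 [[-0.363  0.043  0.931]
 [ 0.924 -0.11   0.365]
 [ 0.118  0.993  0.   ]] 0.010391387236599367
```

View pics/fin.png

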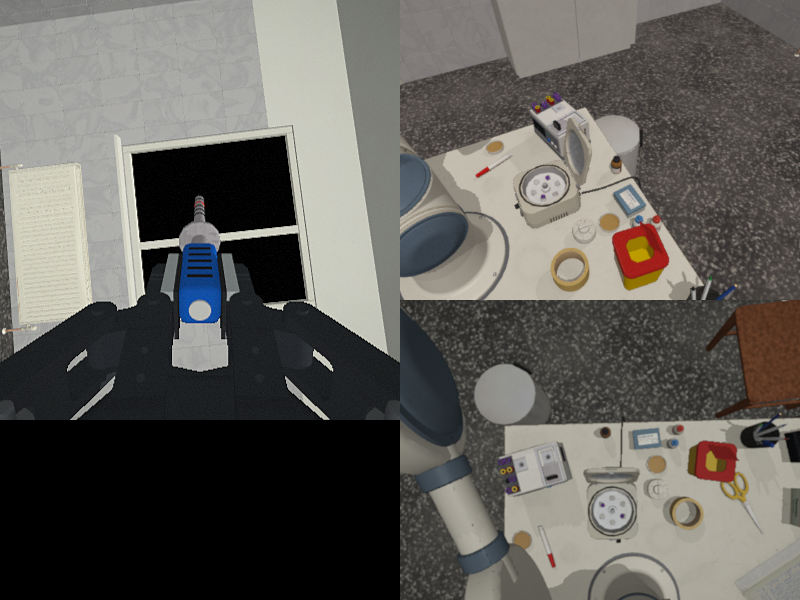

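Final picture: the rod is level in the gripper at z ≈ 0.81 m, handle at (200,280) and ringed tip at (199,205). The shutter is open and the bottles and dishes are where they were. I'll let it settle, then hand in.

Call:
step_arm(
  rows=[
    [[0, 0, 0, 0, 0, 0, -1], [0, 0, 0, 0, 0, 0, -1], [0, 0, 0, 0, 0, 0, -1], [0, 0, 0, 0, 0, 0, -1], [0, 0, 0, 0, 0, 0, -1], [0, 0, 0, 0, 0, 0, -1]],
  ],
)

```text
time: 16.27
tcp_pos: [0.7675, 0.3598, 0.816]
ee_rot: [[-0.363, 0.04, 0.931], [0.924, -0.111, 0.365], [0.118, 0.993, 0.004]]
force: [0.1, -0.3, -1.4]
opening: 0.205
gripper_force: 42.0
```

```bash
python3 -c "
from bench import *
s=read_state(); print(s['time'],s['tcp_pos'],s['ee_rot'][2],abs(s['qvel']).max(),s['gripper_force']); print(close_job())"
```

```text
16.2667 [0.76752676 0.35984971 0.81599243] [0.11761559 0.99305283 0.00355707] 0.0008172086480723299 41.99252665042877
the job is handed in; nothing more can be done
None
```

The job is handed in at 16.3 s: the shutter is fully open, the rod was lowered until its collar rested on the port's rim (about 8 N) and drawn out, and it is held level and still at 0.82 m, out past the bench's edge rather than over it.

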